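# Set the nut shaker's dial to its largest opening and tip the nuts out

## Robot

A 6-joint arm with a two-finger parallel gripper is mounted at the origin on the work surface; the furniture and walls round the work are solid. World frame = base frame: x ahead of the robot, y to its left, z up, the work surface at z = 0. Lengths are in m, angles in degrees, forces in N, time in s.
With the tool pointing down it reaches from about 0.4 to 0.825 m from the base axis. Payload 7 kg.
Tool frame: the origin (TCP) lies on the centre line of the jaws, within the pads' length; the fingertips stand 19 mm ahead of it and the grasp point (between the pads) is the TCP; z points along the fingers, y is the line along which they close (so a half turn about z gives the same grasp; the last joint's range is limited). The gripper opens to 88 mm and grips with 3 to 60 N. Pads are 19 mm wide; open, the fingers measure 130 mm over their backs; the gripper's body (78 mm by 193 mm) begins 47 mm behind the grasp point.
Start: joints at [-60.671, 20.546, 0.682, 0, -70.136, -16.507], TCP at [0.15, -0.658, 0.246] pointing down, gripper open.
Joint ranges: [-176.03, 176.03], [-82.01, 121.73], [-58.28, 71.71], [-173.87, 95.51], [-174.79, -0.11], [-173.66, 173.66]. Speed limits (degrees/s): [136.94, 136.94, 172.46, 180, 180, 180].

## Interface

Orientations are given as [roll, pitch, yaw] about the fixed x, y, z axes, in that order (R = Rz(yaw) Ry(pitch) Rx(roll)).
In Python, from plant import get_state, capture, close_job gives the robot as it stands.
- The arm moves only by the tool apply_moves, never from a script. Its argument "targets" is a list of rows, each a list of 7 numbers: the opening, from 0 (shut) to 1 (fully open), then the shift along the tool's x, y, z normalised to -1 to 1, where 1 is 1000 mm, then the turn, a rotation vector about the tool's x, y, z normalised to -1 to 1, where 1 is 90 degrees. In form: [[claw, tx, ty, tz, ax, ay, az], ...]. A call has 1 to 20 rows; each row shifts and turns the commanded pose from where the row before left it, along the tool's axes as they then stand; what a row does not reach is not made up. A row lasts 1/12 s, in which the tool goes at most 41.7 mm and 7.16 degrees, less where a joint would pass 70% of its speed; a pose out of reach is approached as far as the arm can. A call with a number of a shift or a turn outside -1 to 1 is refused whole. A call with a gripper value outside its range is refused whole. The fingers move at their own pace and stop on an object; "newtons" is the grip in N (left out, the last holds). Time passes only in rows, so rows that do not move let the fingers close. It gives the time, the measured TCP pose, the force, the opening and the grip force at its end, in the units of the state.
- get_state(): the state, without advancing time (a new reading comes with each control period).
- capture(name): name is "scene" or "top" or "wrist"; returns a dict with "frame" (384x512x3 uint8, red, green, blue), "range_z" (384x512 float32, m along the optical axis (not along the pixel's ray), 0 where there is no reading), "camera_matrix" (3x3 intrinsics, pixels), "k1" (the pictures are not rectified: a ray, as slopes to the right and down, at radius r is drawn at 1 + k1 r^2 times it, then the intrinsics apply), "T" (4x4, takes a point from camera to world coordinates). Camera axes: x right, y down, z forward; pixel columns grow to the right and rows downward; lengths in m; the calibration is good to about 2 mm. A picture is of the moment at which its call begins.
- close_job(): hands the job in; it is judged then, once.
The state is a dict: "time_s": time; "joints": joint angles; "qd": joint speeds; "joint_torque": joint torques, N m; "tcp_pos": TCP position; "eef_rot": TCP orientation; "contact_force": force on the tool from outside, world axes, zero at the start; "moment": the same for the moment, N m; "gripper_width": finger opening in m; "gripper_force": force on a finger pad.
Only numpy, scipy, OpenCV 4.12 (cv2) and the standard library are available. Lean on these libraries where they do the work, as an engineer would, in place of code of your own. Each camera call takes 0.05 s, during which the arm holds its last target. There are 200 camera calls.

## Task

Pour the two hazelnuts for the tasting out of the clear shaker jar. First, with the jar still upright, turn the dial on its lid counter-clockwise until the largest opening stands fully over the pour slot at the front (red tab); then swing the side crank forward all the way so that the jar tips over and both nuts drop into the tray of its stand.

Things in the scene. Friction and masses are not known exactly. Their poses are not given: they have to be found in the camera images.
- nut_dispenser: Fixed wooden stand, base 225 x 124 mm, with a clear jar (84 mm across, 110 tall) hung upright between two uprights (to z 145). Origin: underside, straight below the jar; z up, -x front. In this frame, mm: jar axis x 0, y 0; tray inside x -154 to 24, y -43 to 43, floor z 10, walls to z 42. A red tab on the lid's front marks the pour slot.
- dial (a joint): Brass dial lid, rad, counter-clockwise from above; 0 to 2.02 (stop). Over the pour slot: 0 closed, 0.55 small, 1.05 medium, 2.0 largest opening (34 mm, alone lets nuts out). Starts 0.6 to 1.0; friction 0.05 N m. Disc 85 mm, upper face z 192.5 in the stand's frame; dark grip bar on its middle, 36 long, 12 wide, to z 222.5, its length at (value - 1.3) rad from the stand's x axis.
- jar (a joint): Forward tilt of the jar, rad: 0 upright (start) to 2.147 (stop, lid over the tray); stays where left. Axis along y at x 0, z 130 (stand frame, mm). Crank on the right: 65 mm arm at y -66, at its end a black round peg, 12 thick, along y from -69 to -115. Peg axis at x = 65 sin(1.073 - value), z = 130 + 65 cos(1.073 - value): from behind over the top to the front. 2.5 N moves it.
- nut_1: Brown hazelnut, ball of 15 mm, loose inside the jar at the start; origin at its centre.
- nut_2: The other hazelnut, just the same.

How it is judged (in metres and radians):
On the way:
1. the dial stands at the largest opening while both nuts are still down in the upright jar (value of joint dial above 1.82 rad and value of joint jar below 0.5 rad and z of nut_1 in the frame of nut_dispenser between 0.07 and 0.125 m and z of nut_2 in the frame of nut_dispenser between 0.07 and 0.125 m), for 0.2 s.
At the end, for the whole second after the job is handed in: Both nuts lie in the stand's tray (centres inside its walls and below 42 mm), slower than 0.1 m/s, and the dial still stands within 10 degrees of the largest opening (over 1.82 rad) (value of joint dial above 1.82 rad and x of nut_1 in the frame of nut_dispenser between -0.155 and 0.025 m and y of nut_1 in the frame of nut_dispenser between -0.044 and 0.044 m and z of nut_1 in the frame of nut_dispenser between 0.01 and 0.042 m and linear speed of each of nut_1, nut_2 below 0.1 m/s and x of nut_2 in the frame of nut_dispenser between -0.155 and 0.025 m and y of nut_2 in the frame of nut_dispenser between -0.044 and 0.044 m and z of nut_2 in the frame of nut_dispenser between 0.01 and 0.042 m); the robot touches nothing.
It also fails if it takes over 51 s, if anything falls off the work surface, if the arm or the gripper's body presses on something with over 40 N, if the wrist force passes 120 N, or if a joint passes its speed limit or range.

## Working session

There is one attempt and no reset: what is moved stays moved. The work goes in short steps, Python scripts to look and compute and a tool call to move; the robot and the scene stay as the last step left them, time stands still between calls to the robot, and variables do not carry over. Pictures are saved under pics/ and viewed, at most 10 in all, crops included, and the job is handed in when it is done.

Besides the shell and the picture viewer there is one more tool, called after "Emit:" as name([rows], argument=value, ...), one row to a line, values as JSON. apply_moves: Moves the arm, as the interface text tells. Scaled input: -1 to 1 covers 1000 mm each way for a shift and 90 degrees each way for a turn. Its arguments: {"type":"object","properties":{"targets":{"type":"array","items":{"type":"array","items":{"type":"number"}}},"newtons":{"type":"number"}},"required":["targets"]}

```bash
mkdir -p pics
cat > h.py <<'E'
import numpy as np, cv2
from plant import get_state, capture
def cam(n):
    c=capture(n); c['bgr']=cv2.cvtColor(c['frame'],cv2.COLOR_RGB2BGR); return c
def points(c):
    K=np.array(c['camera_matrix']); h,w=c['range_z'].shape
    u,v=np.meshgrid(np.arange(w,dtype=float),np.arange(h,dtype=float))
    p=cv2.undistortPoints(np.stack([u,v],-1).reshape(-1,1,2),K,np.array([c['k1'],0,0,0.])).reshape(h,w,2)
    z=c['range_z']; P=np.dstack([p[...,0]*z,p[...,1]*z,z]); T=np.array(c['T'])
    return P@T[:3,:3].T+T[:3,3]
E
python3 - <<'E'
from h import *
a=cam('scene');b=cam('top')
np.savez('s.npz',**{k:a[k] for k in('range_z','camera_matrix','k1','T','frame')})
np.savez('t.npz',**{k:b[k] for k in('range_z','camera_matrix','k1','T','frame')})
cv2.imwrite('pics/a.png',np.vstack([a['bgr'],b['bgr']])[:, :]) if 0 else cv2.imwrite('pics/a.png',cv2.resize(np.hstack([a['bgr'],b['bgr']]),(800,300)))
cv2.imwrite('pics/top.png',b['bgr']);cv2.imwrite('pics/scene.png',a['bgr'])
for n,c in(('s',a),('t',b)):
    P=points(c); print(n,np.round(c['T'],3).tolist())
    hsv=cv2.cvtColor(c['bgr'],cv2.COLOR_BGR2HSV)
    m=((hsv[...,0]<8)|(hsv[...,0]>172))&(hsv[...,1]>150)&(hsv[...,2]>80)
    k,l,s,ce=cv2.connectedComponentsWithStats(m.astype('uint8'))
    for i in range(1,k):
        if s[i,4]>8: print(s[i],np.round(np.median(P[l==i],0),3))
s=get_state();print(s['time_s'],s['tcp_pos'],s['eef_rot'])
E
```

```text
s [[-0.83, -0.357, 0.429, 0.162], [-0.558, 0.517, -0.649, 0.621], [0.01, -0.778, -0.628, 0.681], [0.0, 0.0, 0.0, 1.0]]
[301 149   6   7  35] [ 0.479 -0.02   0.187]
[223 350  13  12 120] [0.411 0.299 0.042]
t [[-0.027, -0.998, 0.051, 0.495], [-0.999, 0.025, -0.04, 0.083], [0.039, -0.052, -0.998, 0.965], [0.0, 0.0, 0.0, 1.0]]
0.1 [ 0.14968432 -0.65778259  0.24473918] [ 1.79916211e+02 -8.60295259e-03 -1.67185005e+02]
```

View pics/top.png

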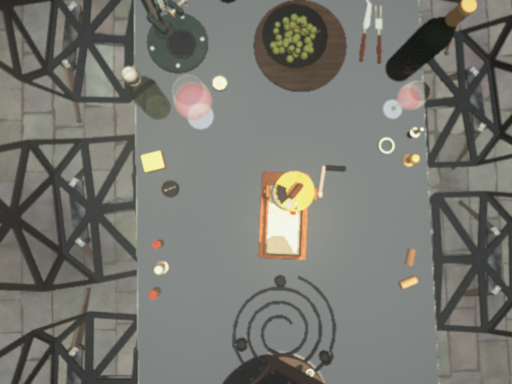

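View pics/scene.png

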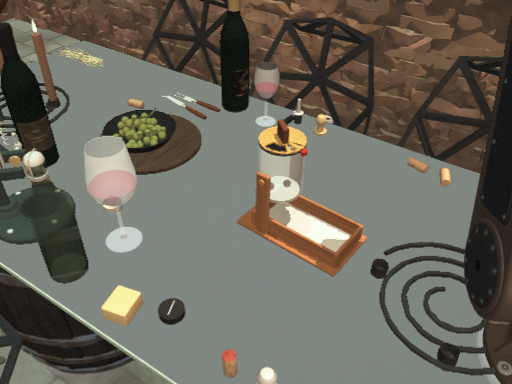

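The top view shows the stand at about px (285,215): tray toward the robot, brass lid at (295,191), crank peg at (335,168). In the scene view the lid is at (283,140) and the red tab at (304,152).

Run:
```python
from h import *
for f in 'st':
    c=dict(np.load(f+'.npz')); c['k1']=float(c['k1']); P=points(c); bgr=cv2.cvtColor(c['frame'],cv2.COLOR_RGB2BGR); hsv=cv2.cvtColor(bgr,cv2.COLOR_BGR2HSV)
    roi=(P[...,0]>.3)&(P[...,0]<.75)&(P[...,1]>-.2)&(P[...,1]<.15)&(c['range_z']>0)
    m=roi&(abs(P[...,2]-.1925)<.008)
    q=P[m]; (cx,r0),rad=0,0
    (x,y),r=cv2.minEnclosingCircle(np.float32(q[:,:2]*1000)); print(f,'disc',m.sum(),x,y,r,np.median(q[:,2]))
    g=roi&(P[...,2]>.208)&(P[...,2]<.24); q=P[g]
    print('bar',g.sum(),q.mean(0),q[:,2].max())
    if g.sum()>5:
        print(cv2.minAreaRect(np.float32(q[:,:2]*1000)))
    d=roi&(hsv[...,2]<60)&(P[...,2]>.1)&(P[...,2]<.21)&(P[...,1]<-.07); q=P[d]
    if len(q)>4: print('peg',len(q),cv2.minAreaRect(np.float32(q[:,:2]*1000)),np.median(q[:,2]))
    w=roi&(abs(P[...,2]-.042)<.006); q=P[w]
    if len(q)>4: print('walls',len(q),cv2.minAreaRect(np.float32(q[:,:2]*1000)))
    w=roi&(P[...,2]>.005)&(P[...,2]<.05); q=P[w]
    if len(q)>4: print('base',len(q),cv2.minAreaRect(np.float32(q[:,:2]*1000)))
bgr=cv2.imread('pics/top.png')[150:280,240:360]; s=cv2.imread('pics/scene.png')[100:270,220:370]
cv2.imwrite('pics/c.png',np.hstack([cv2.resize(bgr,(400,433),interpolation=2),cv2.resize(s,(382,433),interpolation=2)]))
```

```text
Traceback (most recent call last):
TypeError: cannot unpack non-iterable int object
```

```bash
cat > m.py <<'E'
from h import *
for f in 'st':
    c=dict(np.load(f+'.npz')); c['k1']=float(c['k1']); P=points(c); bgr=cv2.cvtColor(c['frame'],cv2.COLOR_RGB2BGR); hsv=cv2.cvtColor(bgr,cv2.COLOR_BGR2HSV)
    roi=(P[...,0]>.3)&(P[...,0]<.75)&(P[...,1]>-.2)&(P[...,1]<.15)&(c['range_z']>0)
    def rep(n,m):
        q=P[m]
        if len(q)>4: print(f,n,len(q),np.round(q.mean(0),3),np.round(cv2.minAreaRect(np.float32(q[:,:2]*1000))[0],1),np.round(cv2.minAreaRect(np.float32(q[:,:2]*1000))[1:][0],1),round(cv2.minAreaRect(np.float32(q[:,:2]*1000))[2],1))
    Z=P[...,2]
    m=roi&(abs(Z-.1925)<.008)&(hsv[...,0]>15)&(hsv[...,0]<35)&(hsv[...,1]>120); rep('disc',m)
    print(cv2.minEnclosingCircle(np.float32(P[m][:,:2]*1000)))
    rep('bar',roi&(Z>.21)&(Z<.24))
    rep('peg',roi&(hsv[...,2]<60)&(Z>.12)&(Z<.21)&(P[...,1]<-.07))
    rep('walls',roi&(abs(Z-.042)<.006)); rep('base',roi&(Z>.006)&(Z<.05))
E
python3 m.py
python3 - <<'E'
import cv2,numpy as np
bgr=cv2.imread('pics/top.png')[150:280,240:360]; s=cv2.imread('pics/scene.png')[100:270,220:370]
cv2.imwrite('pics/c.png',np.hstack([cv2.resize(bgr,(400,433),interpolation=2),cv2.resize(s,(382,433),interpolation=2)]))
E
```

```text
s disc 807 [ 0.525 -0.022  0.193] [526.5 -25. ] [81.6 84.4] 30.3
((525.233642578125, -26.154285430908203), 44.536685943603516)
s bar 142 [ 0.525 -0.021  0.219] [526.9 -24.6] [11.5 36.3] 51.0
s peg 46 [ 0.573 -0.131  0.165] [ 574.1 -132. ] [25.1  7.1] 84.6
s walls 870 [ 0.437 -0.01   0.041] [462.2 -16.9] [108.9 191.3] 86.4
s base 5466 [ 0.446 -0.013  0.019] [443.8 -12.2] [291.9 128.3] 2.1
t disc 123 [ 0.533 -0.017  0.193] [525.8 -22.5] [82.1 75.4] 14.5
((526.9959106445312, -24.104257583618164), 42.49428939819336)
t bar 107 [ 0.527 -0.023  0.223] [526.7 -23.5] [11.9 34.7] 48.9
t walls 395 [ 0.428 -0.012  0.042] [462.6 -17.5] [103.3 194.2] 89.2
t base 2838 [ 0.44  -0.01   0.016] [524.6 -22.7] [342.4 449.5] 88.0
```

View pics/c.png

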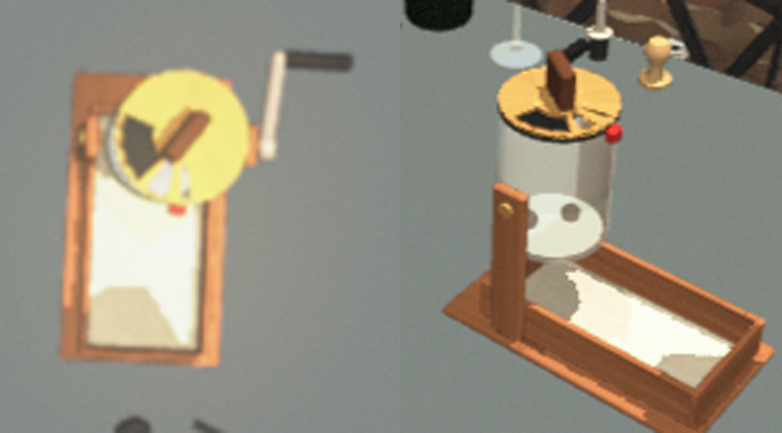

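Lid axis is at (0.527, -0.0235), stand yaw about -4.5°. The bar lies at about -40° in world, so the dial is at about 0.68. Moving over the lid.

Emit:
apply_moves([
  [0.5,-0.0254,0.0267,-0.0025,0,0,0],
  [0.5,-0.0254,0.0267,-0.0025,0,0,0],
  [0.5,-0.0254,0.0267,-0.0025,0,0,0],
  [0.5,-0.0254,0.0267,-0.0025,0,0,0],
  [0.5,-0.0254,0.0267,-0.0025,0,0,0],
  [0.5,-0.0254,0.0267,-0.0025,0,0,0],
  [0.5,-0.0254,0.0267,-0.0025,0,0,0],
  [0.5,-0.0254,0.0267,-0.0025,0,0,0],
  [0.5,-0.0254,0.0267,-0.0025,0,0,0],
  [0.5,-0.0254,0.0267,-0.0025,0,0,0],
  [0.5,-0.0254,0.0267,-0.0025,0,0,0],
  [0.5,-0.0254,0.0267,-0.0025,0,0,0],
  [0.5,-0.0254,0.0267,-0.0025,0,0,0],
  [0.5,-0.0254,0.0267,-0.0025,0,0,0],
  [0.5,-0.0254,0.0267,-0.0025,0,0,0],
  [0.5,-0.0254,0.0267,-0.0025,0,0,0],
  [0.5,-0.0254,0.0267,-0.0025,0,0,0],
  [0.5,-0.0254,0.0267,-0.0025,0,0,0],
  [0.5,-0.0254,0.0267,-0.0025,0,0,0],
  [0.5,-0.0254,0.0267,-0.0025,0,0,0],
])

```text
time_s: 1.77
tcp_pos: [0.5269, -0.0229, 0.2956]
eef_rot: [180.0, -0.0, -167.2]
contact_force: [0.7, -0.8, -0.1]
gripper_width: 0.0436
gripper_force: 0.0
```

Emit:
apply_moves([
  [0.5,0,0,0,0,0,0.0733],
  [0.5,0,0,0,0,0,0.0733],
  [0.5,0,0,0,0,0,0.0733],
  [0.5,0,0,0,0,0,0.0733],
  [0.5,0,0,0,0,0,0.0733],
  [0.5,0,0,0,0,0,0.0733],
  [0.5,0,0,0,0,0,0.0733],
  [0.5,0,0,0,0,0,0.0733],
  [0.5,0,0,0,0,0,0],
  [0.5,0,0,0,0,0,0],
])

```text
time_s: 2.6
tcp_pos: [0.5264, -0.0247, 0.2953]
eef_rot: [-180.0, -0.0, 140.2]
contact_force: [-0.2, -0.5, -0.1]
gripper_width: 0.0442
gripper_force: 0.0
```

Emit:
apply_moves([
  [0.5,0,0,0.013,0,0,0],
  [0.5,0,0,0.013,0,0,0],
  [0.5,0,0,0.013,0,0,0],
  [0.5,0,0,0.013,0,0,0],
  [0.5,0,0,0.013,0,0,0],
  [0.5,0,0,0.012,0,0,0],
  [0.5,0,0,0,0,0,0],
  [0,0,0,0,0,0,0],
  [0,0,0,0,0,0,0],
  [0,0,0,0,0,0,0],
  [0,0,0,0,0,0,0],
  [0,0,0,0,0,0,0],
  [0,0,0,0,0,0,0],
], newtons=15)

```text
time_s: 3.68
tcp_pos: [0.5265, -0.025, 0.2191]
eef_rot: [-180.0, 0.0, 140.1]
contact_force: [-0.9, 1.0, 1.4]
gripper_width: 0.0115
gripper_force: 15.0
```

Run:
```python
from h import *
c=cam('scene'); cv2.imwrite('pics/d.png',c['bgr'][60:300,180:430].repeat(2,0).repeat(2,1))
s=get_state();print(s['joints'],s['contact_force'],s['moment'],s['gripper_width'])
```

```text
[ 1.86387647e+01  7.75059378e+00 -2.01404629e+01  2.35035147e-02
 -6.20984252e+01 -1.48591678e+02] [-1.66946412 -1.93558164  3.574057  ] [-0.48174213  0.50973174 -0.03854518] 0.012179768842174248
```

View pics/d.png

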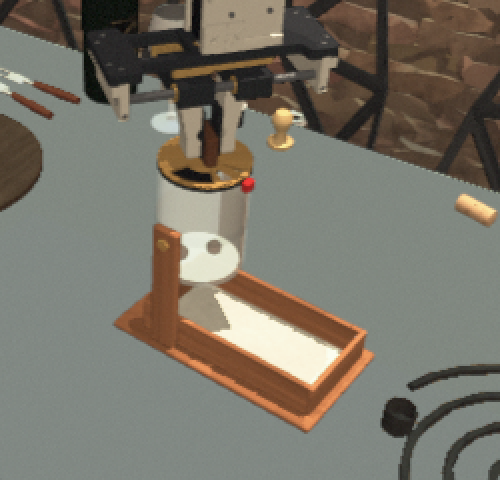

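The fingers hold the grip bar at about (210,140) in the crop, and the jar is upright with the nuts inside. Turning the dial 77° CCW.

Emit:
apply_moves([
  [0,0,0,0,0,0,-0.061],
  [0,0,0,0,0,0,-0.061],
  [0,0,0,0,0,0,-0.061],
  [0,0,0,0,0,0,-0.061],
  [0,0,0,0,0,0,-0.061],
  [0,0,0,0,0,0,-0.061],
  [0,0,0,0,0,0,-0.061],
  [0,0,0,0,0,0,-0.061],
  [0,0,0,0,0,0,-0.061],
  [0,0,0,0,0,0,-0.061],
  [0,0,0,0,0,0,-0.061],
  [0,0,0,0,0,0,-0.061],
  [0,0,0,0,0,0,-0.061],
  [0,0,0,0,0,0,-0.061],
  [0,0,0,0,0,0,0],
  [0,0,0,0,0,0,0],
])

```text
time_s: 5.07
tcp_pos: [0.5265, -0.0265, 0.2191]
eef_rot: [-179.9, -0.1, -143.1]
contact_force: [0.6, -9.2, 1.5]
gripper_width: 0.0119
gripper_force: 15.0
```

```bash
python3 -c "
from h import *
s=get_state();print(s['moment'],s['contact_force'],s['eef_rot'],s['tcp_pos'])"
```

```text
[-3.34669223 -0.21424791  0.04375053] [ 0.63542807 -9.17019631  1.47347366] [-1.79879990e+02 -1.05735664e-01 -1.43065787e+02] [ 0.52651927 -0.02653965  0.21906227]
```

Emit:
apply_moves([
  [0.5,0,0,0,0,0,0],
  [0.5,0,0,0,0,0,0],
  [0.5,0,0,0,0,0,0],
  [0.5,0,0,0,0,0,0],
  [0.5,0,0,-0.02,0,0,0],
  [0.5,0,0,-0.025,0,0,0],
  [0.5,0,0,-0.025,0,0,0],
  [0.5,0,0,-0.025,0,0,0],
])

```text
time_s: 5.73
tcp_pos: [0.5264, -0.0245, 0.3146]
eef_rot: [180.0, -0.0, -143.1]
contact_force: [0.9, 0.3, 0.4]
gripper_width: 0.0436
gripper_force: 0.0
```

Emit:
apply_moves([
  [0.5,0,0,0,0,0,-0.0675],
  [0.5,0,0,0,0,0,-0.0675],
  [0.5,0,0,0,0,0,-0.0675],
  [0.5,0,0,0,0,0,-0.0675],
  [0.5,0,0,0,0,0,-0.0675],
  [0.5,0,0,0,0,0,-0.0675],
  [0.5,0,0,0,0,0,-0.0675],
  [0.5,0,0,0,0,0,-0.0675],
  [0.5,0.024,-0.014,0,0,0,0],
  [0.5,0.024,-0.014,0,0,0,0],
  [0.5,0.024,-0.014,0,0,0,0],
  [0.5,0.023,-0.015,0,0,0,0],
  [0.5,0,0,0,0,0,0],
  [0.5,0,0,0,0,0,0],
])

```text
time_s: 6.9
tcp_pos: [0.5763, -0.1248, 0.3127]
eef_rot: [179.9, 0.0, -94.6]
contact_force: [-0.9, 0.1, -0.1]
gripper_width: 0.044
gripper_force: 0.0
```

```bash
python3 - <<'E'
from h import *
a=cam('scene');b=cam('top')
np.savez('s.npz',**{k:a[k] for k in('range_z','camera_matrix','k1','T','frame')})
np.savez('t.npz',**{k:b[k] for k in('range_z','camera_matrix','k1','T','frame')})
w=cam('wrist')
cv2.imwrite('pics/e.png',np.hstack([cv2.resize(a['bgr'][80:280,200:400],(400,400)),cv2.resize(w['bgr'],(400,400))]))
E
python3 m.py
```

```text
s disc 681 [ 0.525 -0.015  0.193] [525.8 -23.4] [82.5 81.8] 27.7
((527.9530639648438, -25.189105987548828), 43.83587646484375)
s bar 198 [ 0.526 -0.023  0.218] [527.2 -25.2] [35.5 15.6] 40.4
s peg 56 [ 0.574 -0.128  0.166] [ 574.6 -126.2] [10.8 36.1] 0.5
s walls 854 [ 0.437 -0.01   0.041] [462.7 -16.4] [109.  191.9] 86.4
s base 5472 [ 0.446 -0.013  0.019] [500.3 -34.4] [406.2 188.5] 4.3
((0.0, 0.0), 0.0)
```

View pics/e.png

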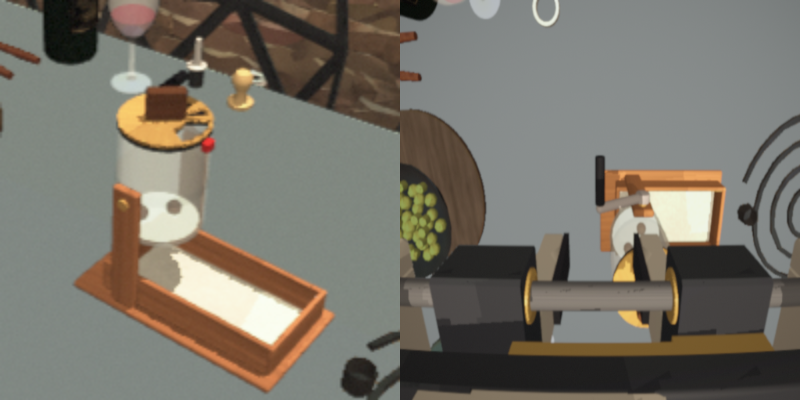

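The dial bar stands at about 37–40° with the largest opening by the tab, and the jar is upright with the nuts at its bottom. The peg is at (0.574, -0.127), right under the gripper. Descending around the peg.

Emit:
apply_moves([
  [0.5,0,0,0.015,0,0,0],
  [0.5,0,0,0.015,0,0,0],
  [0.5,0,0,0.015,0,0,0],
  [0.5,0,0,0.015,0,0,0],
  [0.5,0,0,0.015,0,0,0],
  [0.5,0,0,0.015,0,0,0],
  [0.5,0,0,0.015,0,0,0],
  [0.5,0,0,0.015,0,0,0],
  [0.5,0,0,0.015,0,0,0],
  [0.5,0,0,0.015,0,0,0],
  [0.34,0,0,0,0,0,0],
  [0.34,0,0,0,0,0,0],
  [0.34,0,0,0,0,0,0],
])

```text
time_s: 8.13
tcp_pos: [0.5765, -0.1234, 0.1647]
eef_rot: [-179.9, -0.0, -94.4]
contact_force: [1.1, -0.6, 0.1]
gripper_width: 0.0316
gripper_force: 0.0
```

Emit:
apply_moves([
  [0.34,0,0.004,0,0,0,0],
  [0.34,0,0.004,0,0,0,0],
  [0.34,0,0.0045,-0.0063,0,0,0],
  [0.34,0,0.0045,-0.0063,0,0,0],
  [0.34,0,0.0059,-0.005,0,0,0],
  [0.34,0,0.0059,-0.005,0,0,0],
  [0.34,0,0.0068,-0.0036,0,0,0],
  [0.34,0,0.0068,-0.0036,0,0,0],
  [0.34,0,0.0076,-0.0018,0,0,0],
  [0.34,0,0.0076,-0.0018,0,0,0],
  [0.34,0,0,0,0,0,0],
])

```text
time_s: 9.05
tcp_pos: [0.5178, -0.1193, 0.1985]
eef_rot: [-179.9, 0.0, -94.5]
contact_force: [1.4, 1.3, 0.5]
gripper_width: 0.03
gripper_force: 0.8
```

Emit:
apply_moves([
  [0.34,0,0.0077,0,0,0,0],
  [0.34,0,0.0077,0,0,0,0],
  [0.34,0,0.0076,0.0018,0,0,0],
  [0.34,0,0.0076,0.0018,0,0,0],
  [0.34,0,0.0068,0.0036,0,0,0],
  [0.34,0,0.0068,0.0036,0,0,0],
  [0.34,0,0.0059,0.005,0,0,0],
  [0.34,0,0.0059,0.005,0,0,0],
  [0.34,0,0.0045,0.0063,0,0,0],
  [0.34,0,0.0045,0.0063,0,0,0],
  [0.34,0,0,0,0,0,0],
  [0.34,0,0,0,0,0,0],
])

```text
time_s: 10.05
tcp_pos: [0.4542, -0.1142, 0.1629]
eef_rot: [-179.9, 0.0, -94.5]
contact_force: [7.1, -1.0, -2.3]
gripper_width: 0.0298
gripper_force: 3.2
```

Emit:
apply_moves([
  [0.34,0,0.002,0,0,0,0],
  [0.34,0,0.002,0,0,0,0],
  [0.34,0,0,0,0,0,0],
  [0.34,0,0,0,0,0,0],
  [0.34,0,0,0,0,0,0],
])

```text
time_s: 10.47
tcp_pos: [0.454, -0.114, 0.1634]
eef_rot: [-179.6, 0.0, -94.4]
contact_force: [20.9, -7.2, -13.9]
gripper_width: 0.0304
gripper_force: 10.4
```

Run:
```python
from h import *
a=cam('scene');b=cam('top')
cv2.imwrite('pics/f.png',np.hstack([cv2.resize(a['bgr'][80:280,200:400],(400,400)),cv2.resize(b['bgr'][140:290,230:380],(400,400))]))
```

```text
(no output)
```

View pics/f.png

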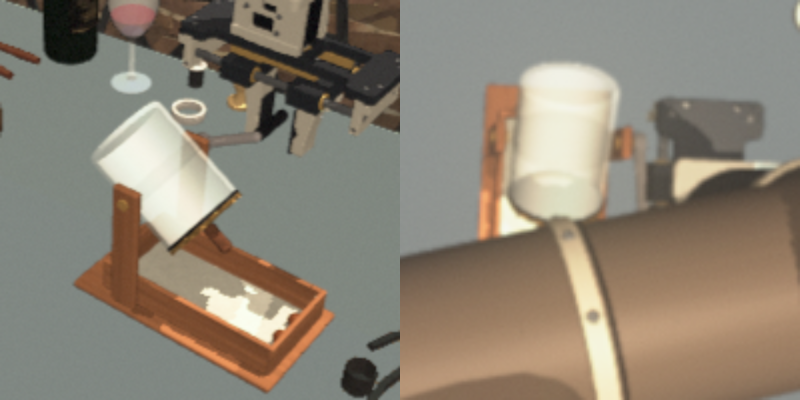

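The jar is fully tipped against its stop, and two brown spots show at the tray's front end, at about (283,335) and (293,315). Backing off and retreating.

Emit:
apply_moves([
  [0.34,0,-0.005,0,0,0,0],
  [0.34,0,-0.006,0,0,0,0],
  [0.34,0,0,0,0,0,0],
  [0.34,0,0,-0.02,0,0,0],
  [0.34,0,0,-0.03,0,0,0],
  [0.34,0,0,-0.03,0,0,0],
  [0.34,0,0,-0.03,0,0,0],
  [0.34,0.03,0,-0.02,0,0,0],
  [0.34,0.035,0,0,0,0,0],
  [0.34,0.035,0,0,0,0,0],
  [0.34,0.035,0,0,0,0,0],
  [0.34,0.035,0,0,0,0,0],
  [0.34,0.035,0,0,0,0,0],
  [0.34,0.035,0,0,0,0,0],
  [0.34,0,0,0,0,0,0],
  [0.34,0,0,0,0,0,0],
  [0.34,0,0,0,0,0,0],
  [0.34,0,0,0,0,0,0],
])

```text
time_s: 12.07
tcp_pos: [0.4416, -0.3532, 0.2932]
eef_rot: [180.0, 0.0, -94.5]
contact_force: [0.1, -0.1, -0.1]
gripper_width: 0.0298
gripper_force: 0.0
```

Run:
```python
from h import *
a=cam('scene');b=cam('top')
cv2.imwrite('pics/g.png',np.hstack([cv2.resize(a['bgr'][150:290,230:370],(400,400),interpolation=2),cv2.resize(b['bgr'][160:280,230:350],(400,400),interpolation=2)]))
```

```text
(no output)
```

View pics/g.png

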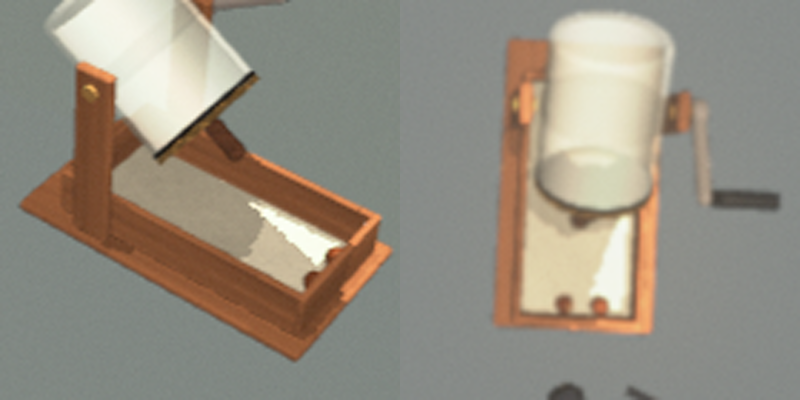

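Both nuts lie in the tray at the front wall, at (565,303) and (598,306) in the top view. The arm is clear, so I'm handing in.

```bash
python3 -c "
from plant import close_job
print(close_job())"
```

```text
the job is handed in; nothing more can be done
None
```

I turned the dial to the largest opening with the jar upright, then tipped the jar to its stop; the last pictures show both nuts in the tray with the arm clear, and the job is handed in at about 12 s (no verdict was returned).

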